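# Latch the green dust-filter housing

### The arm

A 6-joint arm with a two-finger parallel gripper is mounted at the origin on the work surface. World frame = base frame: x ahead of the robot, y to its left, z up, the work surface at z = 0. Lengths are in m, angles in rad, forces in N, time in s.
With the tool pointing down it reaches from about 0.35 to 0.8 m from the base axis. Payload 7.3 kg.
Tool frame: the origin (TCP) lies midway between the tips of the shut fingers; the grasp point (between the pads) lies 19 mm behind it; z points along the fingers, y is the line along which they close (so a half turn about z gives the same grasp; the last joint's range is limited). The gripper opens to 85 mm and grips with 20 to 120 N. Pads are 22 mm wide; open, the fingers measure 114 mm over their backs; the gripper's body (76 mm by 85 mm) begins 54 mm behind the grasp point. The pads swing forward as they close: fully open they stand 13 mm farther back than shut.
Start: joints at [1.061, 0.342, 1.524, -0, 1.275, -0.146], TCP at [0.187, 0.491, 0.194] pointing down, gripper open.
Joint ranges: [-2.53, 2.53], [-0.77, 2.02], [0.04, 2.7], [-1, 4.14], [0.28, 2.66], [-3.11, 3.11]. Speed limits (rad/s): [2.57, 2.57, 3.14, 3.14, 3.14, 3.14].

### API

Orientations are given as a unit quaternion [w, x, y, z].
In Python, from plant import read_state, cams, env, nets gives the robot as it stands.
- The arm moves only by the tool send_rows, never from a script. Its argument "steps" is text: rows parted by semicolons, each of 5 numbers parted by spaces: the closure, from -1 (fully open) to 1 (shut), then the shift along the tool's x, y, z in cm, then the turn about the tool's z in degrees. A call has exactly 8 rows; each row shifts and turns the commanded pose from where the row before left it, along the tool's axes as they then stand; what a row does not reach is not made up. A row lasts 1/12 s, in which the tool goes at most 41.7 mm and 7.16 degrees, less where a joint would pass 70% of its speed; a pose out of reach is approached as far as the arm can. A call is refused whole if a number of a shift passes 4.17 or a number of a turn 7.16, either way. A call with a gripper value outside its range is refused whole. The fingers move at their own pace and stop on an object; "squeeze" is the grip in N (left out, the last holds). Time passes only in rows, so rows that do not move let the fingers close, or fill a call up. It gives the time, the measured TCP pose, the force, the opening and the grip force at its end, in the units of the state.
- read_state(): the state, without advancing time (a new reading comes with each control period).
- cams.capture(name): name is "scene" or "top" or "wrist"; returns a dict with "frame" (420x560x3 uint8, red, green, blue), "fov_y" (degrees; the focal length in pixels is half the picture's height over the tangent of half this angle, whatever the lens; pixels are square), "cx", "cy" (the principal point, pixels), "world_to_cam" (4x4, takes a point from world to camera coordinates); the wrist camera has in their place "T_tool_cam" (4x4, takes a point from camera to tool coordinates, whose origin is the TCP and whose axes are the flange's). Camera axes: x right, y up, looking along -z (the intrinsics and any distortion apply to the point x, -y, -z); pixel columns grow to the right and rows downward; lengths in m; the calibration is good to about 2 mm. A picture is of the moment at which its call begins: read the wrist's pose just before it. There is no depth.
- env.close_job(): hands the job in; it is judged then, once.
Trained networks look in a picture, given as the dict that the camera call returned (one of the last four; its "shot" number tells which), for a name from the list of things; names that differ only in an ending like _2 or _b are one class to them, and where a whole thing is asked for, a point or a joint stands for the part that bears it (a point fixed in the world has none). Each returns a list of dicts, best first, with "p" (0 to 1); they miss things now and then, are a little off and sometimes report something else, mostly with a low value. They report only what shows in the picture. A call takes as long as a camera call.
- nets.trace(picture, name): "pixels" (420x560 bool, what is visible of it) and "bbox" ([centre column, centre row, width, height] in pixels, round what is visible of it).
- nets.place_of(picture, name): "point" ([column, row] in pixels: a listed point, or the origin of a listed thing).
The state is a dict: "t": time; "joint_positions": joint angles; "joint_velocities": joint speeds; "tau": joint torques, N m; "tool_pos": TCP position; "eef_rot": TCP orientation; "contact_force": force on the tool from outside, world axes, zero at the start; "ft_torque": the same for the moment, N m; "width": finger opening in m; "gripper_force": force on a finger pad.
Only numpy, scipy, OpenCV 4.12 (cv2) and the standard library are available. Lean on these libraries where they do the work, as an engineer would, in place of code of your own. Each camera call takes 0.05 s, during which the arm holds its last target. There are 200 camera calls.

### The job

The green dust-filter housing on the polishing bench has a fresh filter in it: close its draw latch. Tip the raised loop over so that it comes down over its keeper hook first, then press the red lever over and down past centre until it lies flat and stays there. Leave the open latch of the blue housing as it is.

Things in the scene. Friction and masses are not known exactly. Their poses are not given: they have to be found in the camera images.
- green_housing: Green dust-filter housing, a fixed box 240 (x) by 160 (y) by 80 mm high, in two halves with a black seal between, a steel pipe stub on its +x end. Origin: centre of its underside; x towards the stub, away from the robot; z up. A draw latch runs along x on the middle of its lid (y = 0): red lever standing up, the steel loop standing up around it, unhooked.
- green_lever_pin (a point): On the green lever's hinge axis (along the housing's y), 16 mm above the lid; axes are the housing's. The lever is a red paddle 26 mm wide, 6 thick, 89 long from here, with its outer (shut: upper) face 9 mm off the line through this pin. Shut, it lies level towards -x. Stiff hinge: it stays where it is left.
- green_lever (a joint): Angle of the green housing's lever, rad: 0 = flat and shut, 1.57 = straight up, more = leaning over the keeper (+x). Starts at 1.54 to 1.83. With the loop hooked it pulls on a spring from about 1.0 down to dead centre at about 0.3 (up to 7 N pressed 60 mm from the pin), then holds itself at 0.
- green_loop_pin (a point): Pin on the lever, 30 mm from the lever's hinge, about which the green housing's loop swings. The loop has two steel arms 34 mm apart and 93 long, a cross bar at their end and a yellow press tab beyond it. It starts within 0.35 rad of upright and stays by light friction (under 1 N at the tab); tipped to +x beyond 0.4 to 0.5 rad from upright it falls down over the hook, the bar 8 to 25 mm behind it.
- green_loop_bar (a point): Middle of the round cross bar, 6 mm thick, at the end of the green housing's loop. Its x axis points along the arms from the loop's pin to the bar and on; its y axis runs along the bar. Beyond it is the yellow tab, 28 by 37 mm, turned up by 17 degrees: its middle lies 15 mm on along x, its upper face there 8 mm along z. Upright, that face looks at the robot: push it to +x.
- green_keeper_seat (a point): Where the bar's middle rests once hooked: on the +x side of the green housing's steel keeper hook, a tooth 20 mm wide leaning to +x, its top 11 mm above this point. The bar comes down on the keeper's plate, 3.5 mm below this point. Axes are the housing's. The keeper is sprung, and is drawn some 4 mm to -x when latched.
- blue_lever_tip (a point): End of the red lever of the blue housing's latch. The blue housing is like the green one in all but colour and stands beside it, its latch open too: leave it alone.
- blue_loop_bar (a point): Middle of the cross bar of the blue housing's loop, standing up as on the green one: leave it as it is.

How it is judged:
On the way:
1. the loop's bar is down behind the keeper hook while the lever is still up (x of green_loop_bar in the frame of green_keeper_seat between -0.004 and 0.032 m and z of green_loop_bar in the frame of green_keeper_seat between -0.008 and 0.007 m and value of joint green_lever above 0.8 rad), for 0.1 s.
At the end, for the whole second after the job is handed in: The green housing's loop bar is hooked behind its keeper (within 6 mm of its seat along x and 8 mm in height), the red lever lies flat (within 0.12 rad) and at rest, and the blue housing's lever end and loop bar are within 20 mm of where they began (x of green_loop_bar in the frame of green_keeper_seat between -0.005 and 0.006 m and z of green_loop_bar in the frame of green_keeper_seat between -0.008 and 0.007 m and value of joint green_lever below 0.12 rad and velocity of joint green_lever between -0.1 and 0.1 rad/s and distance of each of blue_lever_tip, blue_loop_bar from where it was at the start of the episode below 0.02 m); the robot touches nothing.
It fails at once if the blue housing's latch is moved (distance of any of blue_lever_tip, blue_loop_bar from where it was at the start of the episode above 0.02 m).
It also fails if it takes over 38 s, if anything falls off the work surface, if the arm or the gripper's body presses on something with over 40 N, if the wrist force passes 120 N, or if a joint passes its speed limit or range.

## Working session

There is one attempt and no reset: what is moved stays moved. The work goes in short steps, Python scripts to look and compute and a tool call to move; the robot and the scene stay as the last step left them, time stands still between calls to the robot, and variables do not carry over. Pictures are saved under pics/ and viewed, at most 10 in all, crops included, and the job is handed in when it is done.

Besides the shell and the picture viewer there is one more tool, called after ">>>" by a JSON object that holds its "name" and its "arguments". send_rows: Moves the arm, as the interface text tells. Its arguments: {"type":"object","properties":{"steps":{"type":"string"},"squeeze":{"type":"number"}},"required":["steps"]}

```bash
mkdir -p pics
cat > h.py <<'E'
import numpy as np, cv2
from plant import read_state, cams, env, nets
from scipy.spatial.transform import Rotation as R
def f(p): return 210/np.tan(np.radians(p['fov_y'])/2)
def ray(p,uv,st=None):
    d=np.array([(uv[0]-p['cx'])/f(p),-(uv[1]-p['cy'])/f(p),-1.])
    if 'world_to_cam' in p: T=np.linalg.inv(p['world_to_cam'])
    else:
        W=np.eye(4);q=st['eef_rot'];W[:3,:3]=R.from_quat([q[1],q[2],q[3],q[0]]).as_matrix();W[:3,3]=st['tool_pos'];T=W@p['T_tool_cam']
    d=T[:3,:3]@d; return T[:3,3],d/np.linalg.norm(d)
def tri(rs):
    A=sum(np.eye(3)-np.outer(d,d) for o,d in rs);b=sum((np.eye(3)-np.outer(d,d))@o for o,d in rs)
    x=np.linalg.solve(A,b);return x,[np.linalg.norm(np.cross(x-o,d)) for o,d in rs]
def snap(n):
    st=read_state();p=cams.capture(n);return p,st
E
python3 - <<'E'
from h import *
np.set_printoptions(precision=4,suppress=True)
s=read_state();print(s)
P={n:snap(n) for n in('scene','top','wrist')}
for n,(p,st) in P.items(): print(n,[k for k in p],p['fov_y'],p['cx'],p['cy'])
print(P['wrist'][0]['T_tool_cam'])
for k in ['green_housing','green_lever_pin','green_loop_pin','green_loop_bar','green_keeper_seat','blue_lever_tip','blue_loop_bar']:
    rs=[]
    for n,(p,st) in P.items():
        r=nets.place_of(p,k)
        print(k,n,[(np.round(q['point'],1),round(q['p'],2)) for q in r[:3]])
        if r and n!='wrist': rs.append(ray(p,r[0]['point'],st))
    if len(rs)>1: print(tri(rs))
im=np.hstack([P['scene'][0]['frame'],P['top'][0]['frame']])
cv2.imwrite('pics/a.png',P['scene'][0]['frame'][...,::-1]);cv2.imwrite('pics/b.png',P['top'][0]['frame'][...,::-1])
E
```

```text
{'t': 0.0, 'joint_positions': array([ 1.061 ,  0.3427,  1.525 ,  0.    ,  1.2754, -0.146 ]), 'joint_velocities': array([ 0.0002, -0.    , -0.0023, -0.0009, -0.0004, -0.0009]), 'tau': array([ -0.0014, -43.3685, -24.6002,  -0.0001,   0.008 ,   0.    ]), 'tool_pos': array([0.1865, 0.4902, 0.1931]), 'eef_rot': array([-0.0003,  0.1809,  0.9835, -0.0007]), 'contact_force': array([-0.9111,  0.077 , -0.4179]), 'ft_torque': array([-0.0324, -0.003 ,  0.0605]), 'gripper_force': 0.0, 'width': 0.0853815173499569}
scene ['frame', 'fov_y', 'cx', 'cy', 'world_to_cam', 'shot'] 42.04485978561476 289.97914328448593 202.34215955869757
top ['frame', 'fov_y', 'cx', 'cy', 'world_to_cam', 'shot'] 42.24158865666692 282.13193547361993 213.57334522700066
wrist ['frame', 'fov_y', 'cx', 'cy', 'T_tool_cam', 'shot'] 64.28657297624993 278.8422010713399 207.9681962413745
[[ 0.0009  0.961   0.2764  0.0709]
 [ 1.     -0.0007 -0.0006  0.0012]
 [-0.0004  0.2764 -0.961  -0.1796]
 [ 0.      0.      0.      1.    ]]
green_housing scene [(array([344.9, 199. ]), 0.67), (array([342.9, 154.1]), 0.28)]
green_housing top [(array
[... 856 characters left out ...]
at64(0.0024867590661642623), np.float64(0.002486759066164312)])
green_keeper_seat scene [(array([380.9, 156.3]), 0.94)]
green_keeper_seat top [(array([170.8, 168.2]), 0.65), (array([181.9, 199.8]), 0.25)]
green_keeper_seat wrist []
(array([0.5812, 0.201 , 0.0896]), [np.float64(0.0012394226247966315), np.float64(0.0012394226247967447)])
blue_lever_tip scene [(array([246.8, 209.2]), 0.96)]
blue_lever_tip top [(array([367.2, 189.1]), 0.87), (array([367.5, 196.8]), 0.37)]
blue_lever_tip wrist []
(array([ 0.5401, -0.1608,  0.1789]), [np.float64(0.0013856709034101133), np.float64(0.001385670903410166)])
blue_loop_bar scene [(array([241. , 180.3]), 0.58)]
blue_loop_bar top []
blue_loop_bar wrist []
```

View pics/a.png

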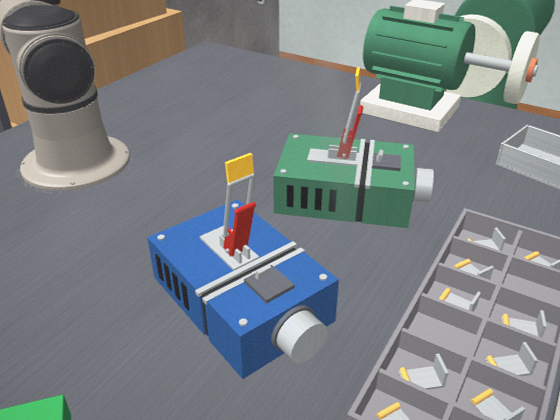

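View pics/b.png

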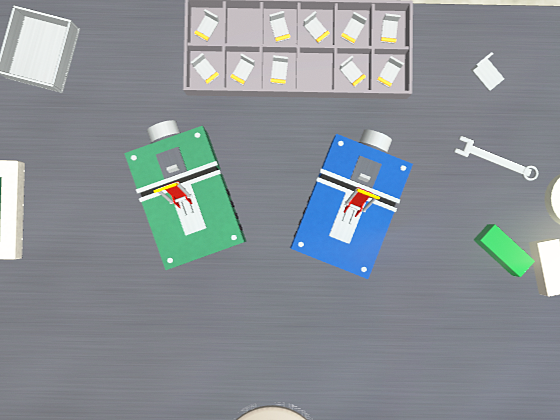

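The scene picture shows the green latch upright: bar near (358,85), keeper near (381,156). The top picture shows the housing yawed about +20°, with the yellow tab near (168,189). I'll move to the robot side of the loop with the fingers shut and measure with the wrist camera.

>>> {"name": "send_rows", "arguments": {"steps": "1 -2.86 -2.06 -0.7 0; 1 -2.86 -2.06 -0.7 0; 1 -2.86 -2.06 -0.7 0; 1 -2.86 -2.06 -0.7 0; 1 -2.86 -2.06 -0.7 0; 1 -2.86 -2.06 -0.7 0; 1 -2.86 -2.06 -0.7 0; 1 -2.86 -2.06 -0.7 0"}}

```text
t: 1.87
tool_pos: [0.3426, 0.2537, 0.2504]
eef_rot: [0.0, 0.181, 0.984, 0.0]
contact_force: [2.0, 0.5, 0.6]
width: -0.0005
gripper_force: 0.0
```

>>> {"name": "send_rows", "arguments": {"steps": "1 -2.86 -2.06 -0.7 0; 1 -2.86 -2.06 -0.7 0; 1 -2.86 -2.06 -0.7 -7; 1 0 0 0 -7; 1 0 0 0 -7; 1 0 0 0 -7; 1 0 0 0 -7; 1 0 0 0 -6"}}

```text
t: 2.53
tool_pos: [0.3986, 0.1694, 0.2702]
eef_rot: [0.0, -0.173, 0.985, 0.0]
contact_force: [0.2, 0.0, 0.7]
width: 0.0
gripper_force: 0.0
```

```bash
cat > m.py <<'E'
from h import *
np.set_printoptions(precision=4,suppress=True)
KS=['green_housing','green_lever_pin','green_loop_pin','green_loop_bar','green_keeper_seat']
def measure(names,KS=KS):
    P={n:snap(n) for n in names};out={}
    for k in KS:
        rs=[];txt=[]
        for n,(p,st) in P.items():
            r=nets.place_of(p,k)
            if r: txt.append((n,np.round(r[0]['point']).tolist(),round(r[0]['p'],2)))
            if r and r[0]['p']>.4: rs.append(ray(p,r[0]['point'],st))
        if len(rs)>1: out[k]=tri(rs);print(k,out[k][0],np.round(out[k][1],4),txt)
        else: print(k,txt)
    return P,out
E
python3 - <<'E'
from m import *
s=read_state();print(s['t'],s['tool_pos'],s['eef_rot'],s['width'])
P,o=measure(['scene','top','wrist'])
cv2.imwrite('pics/c.png',P['wrist'][0]['frame'][...,::-1])
E
```

```text
2.5333 [0.3986 0.1694 0.2702] [ 0.0001 -0.1725  0.985   0.    ] 1.0497774909306752e-05
green_housing [ 0.5263  0.1804 -0.0003] [0.0012 0.0031 0.0022] [('scene', [345.0, 195.0], 0.78), ('top', [189.0, 200.0], 0.76), ('wrist', [255.0, 252.0], 0.84)]
green_lever_pin [0.5202 0.1715 0.094 ] [0.0033 0.0055 0.0025] [('scene', [344.0, 153.0], 0.61), ('top', [186.0, 202.0], 0.85), ('wrist', [245.0, 277.0], 0.69)]
green_loop_pin [0.5185 0.1727 0.1261] [0.0008 0.0008] [('scene', [344.0, 136.0], 0.81), ('top', [181.0, 200.0], 0.7)]
green_loop_bar [('top', [167.0, 188.0], 0.72)]
green_keeper_seat [0.5854 0.1981 0.0857] [0.0023 0.0023] [('scene', [380.0, 160.0], 0.72), ('top', [172.0, 165.0], 0.63)]
```

View pics/c.png

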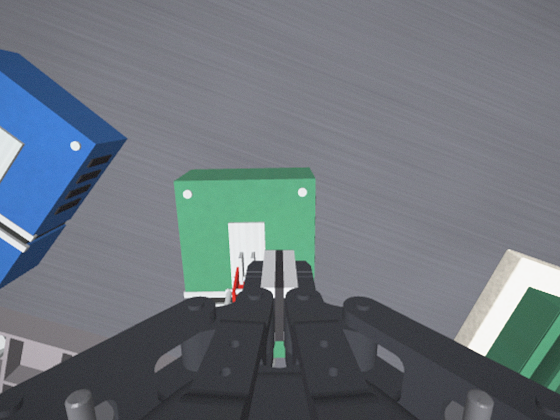

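The wrist picture shows the housing square to the tool (lid edges near vertical at columns 183 and 315), with the latch partly hidden behind the fingers at about (240,280). Next I'll get the frame from the lid screws.

```bash
python3 - <<'E'
from m import *
p,st=snap('top');g=cv2.cvtColor(p['frame'],cv2.COLOR_RGB2GRAY).astype(np.float32)
c=np.array([[134,157],[197,135],[170,260],[234,238]],np.float32)
W=[]
for u in c:
    x,y=u.astype(int);w=np.clip(g[y-5:y+6,x-5:x+6]-150,0,None);yy,xx=np.mgrid[y-5:y+6,x-5:x+6]
    uv=[(w*xx).sum()/w.sum(),(w*yy).sum()/w.sum()]
    o,d=ray(p,uv);W.append(o+d*(.081-o[2])/d[2])
W=np.array(W);print(W);cen=W.mean(0);v=W[0]+W[1]-W[2]-W[3];print(cen,np.degrees(np.arctan2(v[1],v[0])))
v=W[0]+W[2]-W[1]-W[3];print(np.degrees(np.arctan2(v[1],v[0]))-90)
yaw=np.arctan2(*(W[0]+W[1]-W[2]-W[3])[1::-1]);Rz=R.from_euler('z',yaw).as_matrix()
for k in (('green_lever_pin',[.5202,.1715,.094]),('loop_pin',[.5185,.1727,.126]),('bar',[.5327,.1797,.2217]),('seat',[.5854,.1981,.0857])): print(k[0],Rz.T@(np.array(k[1])-cen))
for nm in ('top','scene'):
  q,_=snap(nm)
  im=q['frame'];u=(187,195) if nm=='top' else (350,120)
  cv2.imwrite(f'pics/crop_{nm}.png',cv2.resize(im[u[1]-45:u[1]+45,u[0]-60:u[0]+60],None,fx=6,fy=6,interpolation=cv2.INTER_CUBIC)[...,::-1])
E
python3 -c "
import cv2,numpy as np
a=[cv2.resize(cv2.imread(f'pics/crop_{n}.png'),(400,300)) for n in('top','scene')];cv2.imwrite('pics/d.png',np.hstack(a))"
```

```text
[[0.6012 0.2747 0.081 ]
 [0.6469 0.1531 0.081 ]
 [0.4055 0.2    0.081 ]
 [0.45   0.0787 0.081 ]]
[0.5259 0.1766 0.081 ] 20.787711421891487
20.372016536570428
green_lever_pin [-0.0072 -0.0028  0.013 ]
loop_pin [-0.0083 -0.001   0.045 ]
bar [0.0074 0.0005 0.1407]
seat [ 0.0632 -0.001   0.0047]
```

View pics/d.png

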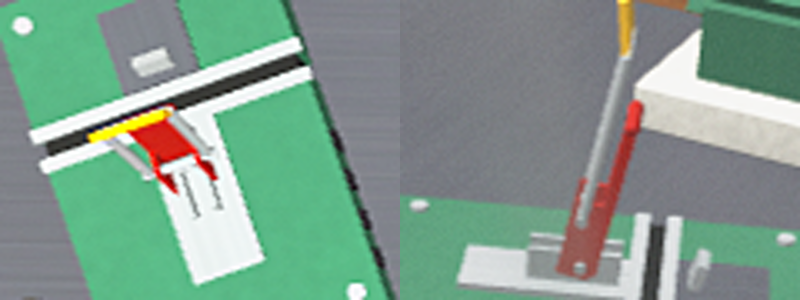

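Housing frame: centre (0.526, 0.177), yaw 20.6°, so the tool's x is −x of the housing. The crops show the yellow tab on top of the loop and the lever leaning towards +x with its tip below the tab. I'll approach the tab at z≈0.22 and push.

>>> {"name": "send_rows", "arguments": {"steps": "1 -1 -1.9 2 -0.7; 1 -2 -1.9 2 0; 1 -2 0 1.2 0; 1 -2 0 0 0; 1 -1.5 0 0 0; 1 -0.7 0 0 0; 1 0 0 0 0; 1 0 0 0 0"}}

```text
t: 4.25
tool_pos: [0.4974, 0.1655, 0.218]
eef_rot: [-0.0, -0.176, 0.984, -0.0]
contact_force: [-0.7, -0.7, 0.5]
width: 0.0
gripper_force: 0.0
```

```bash
cat >> m.py <<'E'
C=np.array([.5259,.1766,0]);RZ=R.from_euler('z',20.6,degrees=True).as_matrix()
def H(x): return RZ.T@(np.asarray(x)-C)
def tool():
    s=read_state();print('t',s['t'],'tcp_h',H(s['tool_pos']),'F_h',RZ.T@s['contact_force'])
E
python3 - <<'E'
from m import *
tool();P,o=measure(['scene','top'])
for k in o: print(k,H(o[k][0]))
cv2.imwrite('pics/e.png',np.hstack([cv2.resize(P[n][0]['frame'][y-60:y+60,x-80:x+80],(400,300)) for n,x,y in(('scene',350,110),('top',187,195))])[...,::-1])
E
```

```text
t 4.25 tcp_h [-0.0306 -0.0003  0.218 ] F_h [-0.9031 -0.4419  0.489 ]
green_housing [0.5268 0.1775 0.0006] [0.0022 0.0022] [('scene', [345.0, 195.0], 0.64), ('top', [190.0, 200.0], 0.7)]
green_lever_pin [0.5213 0.1702 0.0956] [0.0007 0.0007] [('scene', [343.0, 152.0], 0.83), ('top', [186.0, 199.0], 0.72)]
green_loop_pin [('scene', [344.0, 135.0], 0.87)]
green_loop_bar [('scene', [361.0, 89.0], 0.86)]
green_keeper_seat [0.5834 0.1976 0.0912] [0.0037 0.0037] [('scene', [383.0, 156.0], 0.81), ('top', [173.0, 168.0], 0.57)]
green_housing [0.0012 0.0005 0.0006]
green_lever_pin [-0.0066 -0.0043  0.0956]
green_keeper_seat [ 0.0612 -0.0006  0.0912]
```

View pics/e.png

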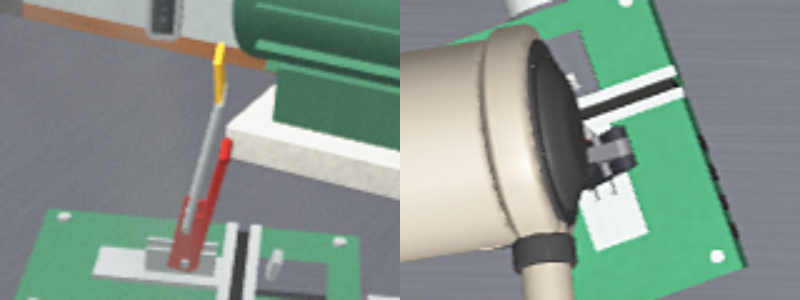

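The scene view shows the fingertips left of the tab and overlapping its upper half. I'll lower 8 mm and push to +x.

>>> {"name": "send_rows", "arguments": {"steps": "1 -0.8 0 0.8 0; 1 -0.8 0 0 0; 1 -0.8 0 0 0; 1 -0.8 0 0 0; 1 -0.8 0 0 0; 1 -0.8 0 0 0; 1 -0.8 0 0 0; 1 0 0 0 0"}}

```text
t: 5.52
tool_pos: [0.5518, 0.1854, 0.2099]
eef_rot: [0.0, -0.176, 0.984, 0.0]
contact_force: [-0.0, 0.1, 0.1]
width: 0.0002
gripper_force: 0.0
```

Run:
```python
from m import *
tool();P,o=measure(['scene','top'])
for k in o: print(k,H(o[k][0]))
cv2.imwrite('pics/f.png',np.hstack([cv2.resize(P[n][0]['frame'][y-60:y+60,x-80:x+80],(400,300)) for n,x,y in(('scene',370,110),('top',187,195))])[...,::-1])
```

```text
t 5.5167 tcp_h [ 0.0274 -0.0009  0.2099] F_h [-0.0002  0.1303  0.1027]
green_housing [ 0.5274  0.1792 -0.0012] [0.0039 0.0039] [('scene', [346.0, 195.0], 0.74), ('top', [190.0, 200.0], 0.89)]
green_lever_pin [('top', [184.0, 200.0], 0.75)]
green_loop_pin [0.5218 0.171  0.1279] [0.0016 0.0016] [('scene', [344.0, 136.0], 0.7), ('top', [182.0, 197.0], 0.57)]
green_loop_bar [0.5359 0.1854 0.2128] [0.0061 0.0061] [('scene', [363.0, 89.0], 0.57), ('top', [166.0, 190.0], 0.47)]
green_keeper_seat [0.5799 0.1985 0.0945] [0.0035 0.0035] [('scene', [381.0, 154.0], 0.82), ('top', [172.0, 170.0], 0.47)]
green_housing [ 0.0023  0.0019 -0.0012]
green_loop_pin [-0.0058 -0.0038  0.1279]
green_loop_bar [0.0124 0.0047 0.2128]
green_keeper_seat [0.0582 0.0015 0.0945]
```

View pics/f.png

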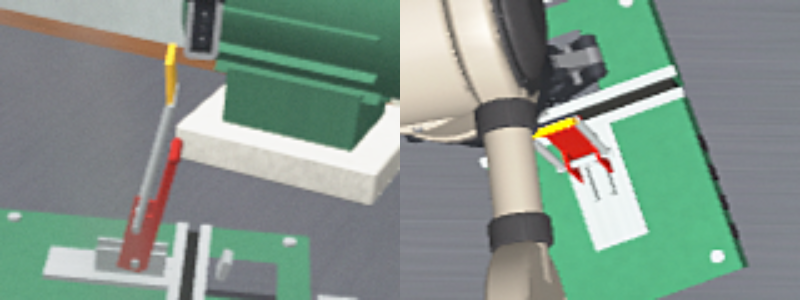

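The picture shows the fingers at crop (200,55), beside the tab and not pushing it, so the loop hasn't moved. I'll check my geometry by projecting the known points.

Run:
```python
from m import *
def proj(p,x):
    c=p['world_to_cam']@np.r_[x,1];return np.round([p['cx']+f(p)*c[0]/-c[2],p['cy']-f(p)*c[1]/-c[2]],1)
s=read_state()
V=[]
for n in('scene','top'):
    p,_=snap(n);print(n,'cam',np.linalg.inv(p['world_to_cam'])[:3,3])
    print(' tcp',proj(p,s['tool_pos']))
    im=p['frame'].copy()
    for nm,h in(('bar',[.008,0,.222]),('tab',[.011,0,.237]),('pin',[-.008,0,.096]),('seat',[.06,0,.088])): 
        u=proj(p,C+RZ@h);print(' ',nm,u)
        cv2.circle(im,tuple(int(a) for a in u.round()),1,(255,0,255),-1)
    u=proj(p,s['tool_pos']);cv2.circle(im,tuple(int(a) for a in u.round()),1,(0,255,255),-1)
    x,y=(360,110) if n=='scene' else (180,180)
    V.append(cv2.resize(im[y-60:y+60,x-80:x+80],(800,600))[:, :])
    hsv=cv2.cvtColor(p['frame'],cv2.COLOR_RGB2HSV);m=cv2.inRange(hsv,(22,150,120),(32,255,255));b=(slice(40,140),slice(320,400)) if n=='scene' else (slice(150,220),slice(140,215))
    yy,xx=np.nonzero(m[b]);print(' yellow',xx.mean()+b[1].start,yy.mean()+b[0].start,xx.min()+b[1].start,xx.max()+b[1].start,yy.min()+b[0].start,yy.max()+b[0].start,len(xx))
cv2.imwrite('pics/g.png',np.vstack([cv2.resize(v,(400,300)) for v in V])[...,::-1])
```

```text
scene cam [ 0.869  -0.6183  0.5805]
 tcp [366.8  92.9]
  bar [356.7  85.3]
  tab [359.3  76.8]
  pin [342.2 150.6]
  seat [379.8 158. ]
 yellow 357.58620689655174 73.06896551724138 356 359 68 86 29
top cam [ 0.4651 -0.0074  1.1278]
 tcp [165.4 177.8]
  bar [167.1 187.3]
  tab [164.6 184.9]
  pin [183.5 200.4]
  seat [172.4 167.3]
 yellow 168.42857142857142 185.54761904761904 161 176 183 189 42
```

View pics/g.png

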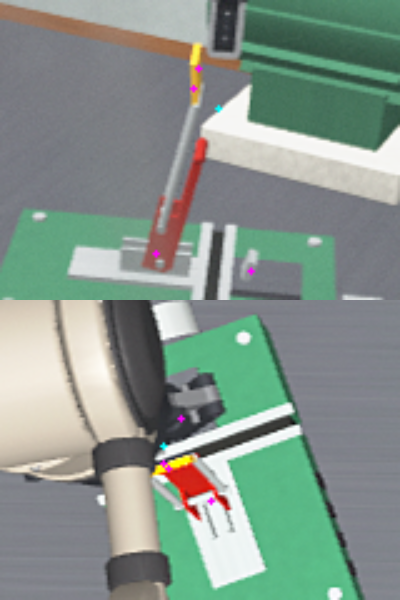

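The projected TCP (cyan, scene (367,93)) lies about 20 px below the visible fingertip at about (371,73), so the real tips seem roughly 35 mm above the reported TCP. I'll look closer.

Run:
```python
from m import *
def proj(p,x):
    c=p['world_to_cam']@np.r_[x,1];return np.array([p['cx']+f(p)*c[0]/-c[2],p['cy']-f(p)*c[1]/-c[2]])
s=read_state();print(s['joint_positions'],s['width'])
p,_=snap('scene');im=p['frame'].copy()
for h in(0,.02,.04,.06): print(h,proj(p,s['tool_pos']+[0,0,h]))
a=cv2.resize(im[0:120,310:470],(800,600),interpolation=cv2.INTER_CUBIC)[:, :]
for h in(0,.02,.04,.06):
    u=(proj(p,s['tool_pos']+[0,0,h])-[310,0])*5;cv2.circle(a,tuple(int(x) for x in u),4,(0,255,255),-1)
w,_=snap('wrist')
cv2.imwrite('pics/i.png',np.hstack([cv2.resize(a,(480,360)),w['frame'][60:420,120:440]])[...,::-1])
```

```text
[ 0.1922  0.4337  1.3371  0.0001  1.3707 -1.7319] -6.607627435292338e-05
0 [366.8501  92.8911]
0.02 [367.9459  81.5579]
0.04 [369.0699  69.9339]
0.06 [370.2231  58.0076]
```

View pics/i.png

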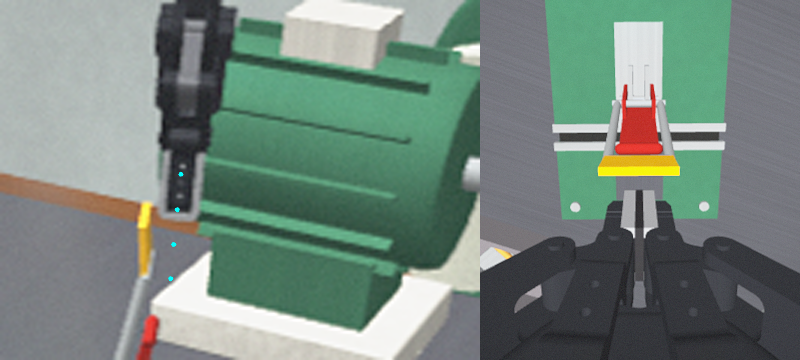

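The tip is seen about 40 mm above the reported TCP in both the scene and wrist views; in the wrist view the tab sits at crop (639,165), laterally centred on the fingers. The fingers passed over the tab, so I'll allow for the 40 mm, go back and push lower.

>>> {"name": "send_rows", "arguments": {"steps": "1 0 0 -2.5 0; 1 3.2 0 -0.5 0; 1 3.2 0 0 0; 1 0 0 3.4 0; 1 0 0 3.4 0; 1 -0.5 0 0 0; 1 -0.8 0 0 0; 1 0 0 0 0"}}

```text
t: 6.98
tool_pos: [0.5053, 0.168, 0.1738]
eef_rot: [0.002, -0.176, 0.984, 0.0]
contact_force: [-0.7, -1.0, 0.3]
width: 0.0002
gripper_force: 0.0
```

>>> {"name": "send_rows", "arguments": {"steps": "1 -0.8 0 0 0; 1 -0.8 0 0 0; 1 -0.8 0 0 0; 1 -0.6 0 0 0; 1 -0.6 0 0 0; 1 -0.6 0 0 0; 1 -0.4 0 0 0; 1 0 0 0 0"}}

```text
t: 7.65
tool_pos: [0.5465, 0.1835, 0.172]
eef_rot: [0.0, -0.176, 0.984, 0.0]
contact_force: [0.1, 0.5, -0.2]
width: -0.0003
gripper_force: 0.0
```

```bash
cat > look.py <<'E'
from m import *
def yel():
    tool()
    for n,b in(('scene',(slice(40,190),slice(320,440))),('top',(slice(120,220),slice(140,215)))):
        p,_=snap(n);hsv=cv2.cvtColor(p['frame'],cv2.COLOR_RGB2HSV)
        for c,m in(('yellow',cv2.inRange(hsv,(22,150,120),(32,255,255))),('red',cv2.inRange(hsv,(0,180,100),(6,255,255))|cv2.inRange(hsv,(174,180,100),(180,255,255)))):
            yy,xx=np.nonzero(m[b]);
            if len(xx): print(n,c,(xx.mean()+b[1].start).round(1),(yy.mean()+b[0].start).round(1),'x',xx.min()+b[1].start,xx.max()+b[1].start,'y',yy.min()+b[0].start,yy.max()+b[0].start,len(xx))
        for k in ('green_loop_bar','green_loop_pin'):
            r=nets.place_of(p,k)
            if r:print(n,k,np.round(r[0]['point'],1),round(r[0]['p'],2))
yel()
E
python3 look.py
```

```text
t 7.65 tcp_h [ 0.0217 -0.0008  0.172 ] F_h [ 0.3037  0.445  -0.2287]
scene yellow 376.3 83.6 x 373 379 y 74 96 53
scene red 359.0 112.1 x 354 361 y 106 131 32
scene green_loop_bar [371.8  92.9] 0.9
scene green_loop_pin [345.2 136.2] 0.76
top red 177.4 192.2 x 170 191 y 182 207 213
top green_loop_pin [179.5 198.9] 0.43
```

The loop is tipping (yellow now at scene (376,84)), so I'll keep pushing.

>>> {"name": "send_rows", "arguments": {"steps": "1 -0.6 0 0.3 0; 1 -0.6 0 0.3 0; 1 -0.6 0 0 0; 1 -0.6 0 0 0; 1 -0.6 0 0 0; 1 0 0 0 0; 1 0 0 0 0; 1 0 0 0 0"}}

```text
t: 8.62
tool_pos: [0.5737, 0.1936, 0.1661]
eef_rot: [-0.0, -0.176, 0.984, 0.0]
contact_force: [1.0, -0.2, -0.1]
width: -0.0005
gripper_force: 0.0
```

```bash
python3 look.py
```

```text
t 8.6167 tcp_h [ 0.0508 -0.0009  0.1661] F_h [ 0.8933 -0.5138 -0.144 ]
scene yellow 400.7 159.7 x 393 408 y 153 167 166
scene red 358.3 115.2 x 354 361 y 106 127 54
scene green_loop_bar [391.8 159.4] 0.93
scene green_loop_pin [344.7 134.5] 0.86
top yellow 171.1 141.8 x 169 173 y 141 143 10
top red 175.5 190.9 x 163 191 y 181 207 279
top green_loop_bar [168.2 160.6] 0.65
top green_loop_pin [182.1 197.8] 0.46
```

The loop is down, with its bar at scene (392,159) just behind the keeper at about (380,158). Next I'll descend on the +x side of the lever and check that the bar stays put.

>>> {"name": "send_rows", "arguments": {"steps": "1 -0.5 0 1 0; 1 0 0 1.5 0; 1 0 0 1.6 0; 1 0.6 0 0 0; 1 0.6 0 0 0; 1 0.4 0 0 0; 1 0 0 0 0; 1 0 0 0 0"}}

```text
t: 9.58
tool_pos: [0.5639, 0.1899, 0.1264]
eef_rot: [0.001, -0.176, 0.984, 0.0]
contact_force: [0.3, 0.7, 0.5]
width: -0.0
gripper_force: 0.0
```

Run:
```python
from m import *
tool();P,o=measure(['scene','top','wrist'])
for k in o: print(k,H(o[k][0]))
a=cv2.resize(P['scene'][0]['frame'][60:180,290:450],(400,300),interpolation=cv2.INTER_CUBIC)
cv2.imwrite('pics/j.png',np.hstack([a,cv2.resize(P['wrist'][0]['frame'],(400,300))])[...,::-1])
```

```text
t 9.5833 tcp_h [ 0.0403 -0.001   0.1264] F_h [0.5665 0.5223 0.4989]
green_housing [ 0.5274  0.1783 -0.002 ] [0.0047 0.004  0.0022] [('scene', [347.0, 196.0], 0.96), ('top', [191.0, 200.0], 0.64), ('wrist', [281.0, 146.0], 0.64)]
green_lever_pin [0.5197 0.1712 0.0933] [0.0003 0.0057 0.0055] [('scene', [342.0, 153.0], 0.56), ('top', [187.0, 202.0], 0.85), ('wrist', [276.0, 156.0], 0.76)]
green_loop_pin [0.5221 0.1732 0.1278] [0.0004 0.0004] [('scene', [345.0, 136.0], 0.82), ('top', [181.0, 197.0], 0.44)]
green_loop_bar [('scene', [393.0, 157.0], 0.92)]
green_keeper_seat [0.5878 0.1986 0.0869] [0.0004 0.0004] [('scene', [383.0, 159.0], 0.84), ('wrist', [276.0, 251.0], 0.66)]
green_housing [ 0.002  0.001 -0.002]
green_lever_pin [-0.0077 -0.0028  0.0933]
green_loop_pin [-0.0048 -0.0018  0.1278]
green_keeper_seat [ 0.0657 -0.0012  0.0869]
```

View pics/j.png

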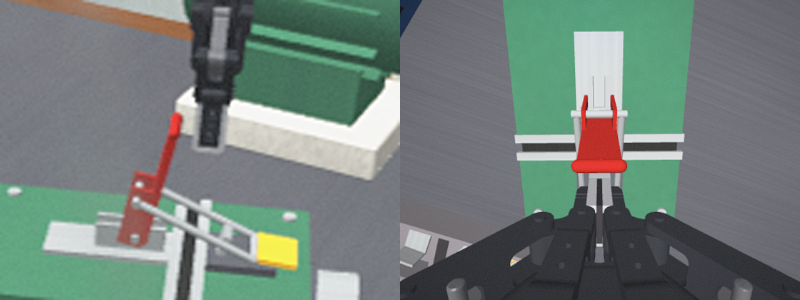

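The left crop shows the fingertip just to the +x side of the red lever, the loop lying over the keeper and the yellow tab down at (275,250). Now I'll push the lever over along its arc.

>>> {"name": "send_rows", "arguments": {"steps": "1 0.6 0 0.2 0; 1 0.6 0 0.1 0; 1 0.8 0 0 0; 1 0.8 0 0 0; 1 0.8 0 0 0; 1 0.9 0 0 0; 1 0.9 0 0.1 0; 1 0.6 0 0.1 0"}}

```text
t: 11.15
tool_pos: [0.506, 0.1687, 0.1202]
eef_rot: [-0.0, -0.176, 0.984, 0.0]
contact_force: [2.1, 0.8, 0.2]
width: -0.0001
gripper_force: 1.1
```

```bash
python3 look.py
```

```text
t 11.15 tcp_h [-0.0214 -0.0004  0.1202] F_h [ 2.2726 -0.0472  0.1712]
scene yellow 391.2 157.9 x 384 399 y 152 164 163
scene green_loop_bar [381.9 160.1] 0.72
scene green_loop_pin [331.5 138. ] 0.74
top yellow 171.2 150.8 x 158 177 y 148 154 12
top red 190.2 213.5 x 189 192 y 209 217 10
```

>>> {"name": "send_rows", "arguments": {"steps": "1 0.9 0 0.3 0; 1 1.0 0 0.5 0; 1 0.65 0 0.6 0; 1 0.65 0 0.7 0; 1 0.45 0 0.8 0; 1 0.45 0 0.8 0; 1 0 0 0 0; 1 0 0 0 0"}}

```text
t: 12.12
tool_pos: [0.4681, 0.1548, 0.0826]
eef_rot: [-0.001, -0.176, 0.984, 0.0]
contact_force: [-0.1, 0.1, -0.4]
width: 0.0002
gripper_force: 0.0
```

```bash
python3 look.py
```

```text
t 12.1167 tcp_h [-0.0618 -0.0001  0.0826] F_h [-0.0333  0.1464 -0.4484]
scene yellow 388.2 155.3 x 381 396 y 150 161 164
scene green_loop_bar [380.1 157.4] 0.71
top yellow 169.5 160.4 x 158 181 y 151 170 289
```

>>> {"name": "send_rows", "arguments": {"steps": "1 0.1 0 0.4 0; 1 0.1 0 0.4 0; 1 0.1 0 0.3 0; 1 0 0 0.3 0; 1 0 0 0.2 0; 1 0 0 0.2 0; 1 0 0 0.2 0; 1 0 0 0 0"}}

```text
t: 13.08
tool_pos: [0.4657, 0.1538, 0.0669]
eef_rot: [0.001, -0.176, 0.984, -0.0]
contact_force: [-14.1, -3.4, 39.4]
width: -0.0003
gripper_force: 19.5
```

```bash
python3 look.py
```

```text
t 13.0833 tcp_h [-0.0644 -0.0002  0.0669] F_h [-14.4318   1.753   39.3923]
scene yellow 388.6 154.7 x 381 396 y 149 161 165
scene green_loop_bar [380.2 156.1] 0.82
scene green_loop_pin [325.7 152. ] 0.77
top yellow 169.3 160.2 x 158 181 y 151 170 290
top green_loop_bar [169.6 171.2] 0.73
```

The lever is bottomed out, pressed with 39 N by the fingertips. I'll lift straight off and look.

>>> {"name": "send_rows", "arguments": {"steps": "1 0 0 -0.5 0; 1 0 0 -1 0; 1 0 0 -2 0; 1 0 0 -3 0; 1 2 0 -3 0; 1 3 0 -3 0; 1 3 0 0 0; 1 0 0 0 0"}}

```text
t: 14.05
tool_pos: [0.3876, 0.1255, 0.1886]
eef_rot: [-0.0, -0.176, 0.984, -0.0]
contact_force: [-0.1, -0.3, -0.6]
width: -0.0001
gripper_force: 0.0
```

Run:
```python
from m import *
tool();P,o=measure(['scene','top','wrist'],KS+['blue_lever_tip','blue_loop_bar'])
for k in o: print(k,H(o[k][0]))
a=cv2.resize(P['scene'][0]['frame'][60:240,230:470],(480,360),interpolation=cv2.INTER_CUBIC)
b=cv2.resize(P['top'][0]['frame'][110:290,110:270],(320,360),interpolation=cv2.INTER_CUBIC)
cv2.imwrite('pics/k.png',np.hstack([a,b])[...,::-1])
```

```text
t 14.05 tcp_h [-0.1474  0.0008  0.1886] F_h [-0.1747 -0.231  -0.6393]
green_housing [0.531  0.1756 0.0055] [0.0012 0.0012] [('scene', [345.0, 194.0], 0.82), ('top', [190.0, 196.0], 0.75)]
green_lever_pin [0.5209 0.1739 0.095 ] [0.0019 0.004  0.0049] [('scene', [344.0, 152.0], 0.92), ('top', [185.0, 200.0], 0.72), ('wrist', [280.0, 342.0], 0.76)]
green_loop_pin [0.494  0.1604 0.0945] [0.0011 0.0011] [('scene', [326.0, 151.0], 0.87), ('top', [190.0, 213.0], 0.77)]
green_loop_bar [0.5787 0.2026 0.0901] [0.0049 0.0049] [('scene', [382.0, 155.0], 0.68), ('top', [171.0, 171.0], 0.65)]
green_keeper_seat [0.5753 0.2    0.0883] [0.0008 0.0008] [('scene', [377.0, 156.0], 0.54), ('top', [171.0, 171.0], 0.68)]
blue_lever_tip [ 0.5427 -0.1632  0.1754] [0.0026 0.0026] [('scene', [244.0, 213.0], 0.79), ('top', [367.0, 186.0], 0.84)]
blue_loop_bar [ 0.526  -0.1485  0.2137] [0.0025 0.0025] [('scene', [243.0, 178.0], 0.65), ('top', [364.0, 196.0], 0.48)]
green_housing [ 0.0044 -0.0027  0.0055]
green_lever_pin [-0.0057 -0.0008  0.095 ]
green_loop_pin [-0.0356 -0.0039  0.0945]
green_loop_bar [0.0586 0.0057 0.0901]
green_keeper_seat [0.0544 0.0045 0.0883]
blue_lever_tip [-0.1039 -0.324   0.1754]
blue_loop_bar [-0.1143 -0.3044  0.2137]
```

View pics/k.png

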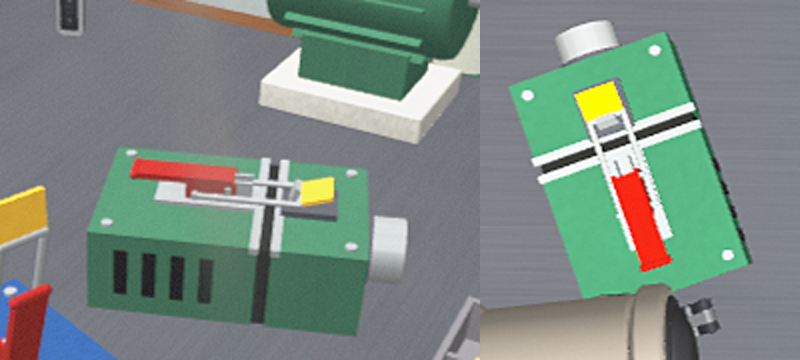

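The picture shows the red lever lying flat (scene crop (185,172)), the loop hooked over the keeper near (300,190), and the blue latch unchanged. The arm is clear, so I'll hand the job in.

```bash
python3 -c "
from plant import env
print(env.close_job())"
```

```text
the job is handed in; nothing more can be done
None
```

I closed the green housing's latch and handed the job in: the loop hooked over its keeper before the lever went down, the red lever lies flat, the arm is clear and the blue latch looks unmoved; the hand-in returned no verdict, and the final press peaked near the limit (39 N vertical, about 42 N in all, through the fingertips).

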